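Open a seized reagent bottle

TASK

The blue cap of the clamped amber reagent bottle is stuck. Break it loose with a short hard counter-clockwise twist, then spin it gently on until you feel it reach its springy end stop, lift it off there without forcing it and set it down softly, top up, in the middle of the metal cap tray. Leave the rack, beaker and vial alone.

Things in the scene. Friction and masses are not known exactly. Their poses are not given: they have to be found in the camera images.
- bottle: amber glass bottle, 92 mm across, fixed upright in a clamp with a 150 x 150 x 12 mm base plate. Origin: centre of the base's underside, on the bottle's axis, z up. Shoulder is below 108 mm height; bare neck 33 mm across, mouth at 144 mm. White neck ring, 45 mm across, at 120 to 124 mm, has an orange tab along the bottle's +x. The seated cap's underside is at 130 mm
- cap: loose blue round cap, 52 mm across, 36 mm high, about 120 g, hollow from below to 14 mm deep, ribbed outside; origin at the centre of its underside, z up through its top. An orange stripe runs along its +x on top and side. While stuck, the stripe stands over the orange tab of the neck ring (cap +x = bottle +x). Lifting 16 mm from its seat takes it clear of the neck
- cap_grip (a point): point on the cap's axis, 24 mm above its underside, middle of the band to grip. Counter-clockwise seen from above opens; clockwise is a stop. From the stuck position the first 0.55 rad needs a hard twist over spring catches (peak about 0.6 N m) with a firm grip; beyond that it turns freely to a springy end stop. Once loose, any push, pull or twist of the cap against the bottle must stay gentle
- tray: fixed square steel cap tray with a blue bottom, 140 x 140 mm, rim 12 mm high, walls 5 mm; origin at the centre of its underside, z up; its floor is 5 mm above the origin
- rack: bystander: white tube rack, 120 x 55 mm, 56 mm high, loose; origin at the centre of its underside
- beaker: bystander: small open glass beaker, 56 mm across, 75 mm high, loose; origin at the centre of its underside
- vial: bystander: small amber vial with white cap, 36 mm across, 60 mm high, loose; origin at the centre of its underside
- neck_mouth (a point): centre of the bottle's mouth. Inside the cap two lugs run under a collar. They lift out through slots only from about 0.1 rad before they first touch the end stop to 0.15 rad past it (stop stiffness 3 N m/rad). The touch comes 1.5 to 2.5 rad from the stuck position, differs each time, cannot be seen and must be felt. Elsewhere the collar blocks lifting after 1.5 mm of play
Things that resemble listed ones, but are neither listed nor needed, are in the scene too. Of the things like the cap, leave any that is black or green; of the rest the smaller one is meant.

How it is judged (in metres and radians):
On the way, in this order (a step that is already met when the one before it is completed fails the run):
1. the cap is broken loose: turned more than 0.6 rad from its stuck position while still seated on the bottle (angle between the x axis of cap and the x axis of bottle, either way round above 0.6 rad and z of cap in the frame of bottle below 0.135 m and horizontal distance between cap and bottle below 0.006 m), for 0.05 s.
2. the cap is lifted clear of the neck (z of cap in the frame of bottle above 0.146 m), for 0.1 s.
At the end, for the whole second after the job is handed in: the cap stands at rest, released, top up (within 0.15 rad) on the floor of the tray, its centre within 30 mm of the tray's centre (z of cap in the frame of tray between 0.002 and 0.009 m and horizontal distance between cap and tray below 0.03 m and angle between cap's own z axis and vertical below 0.15 rad and linear speed of cap below 0.02 m/s and contact force between the fingers and cap below 0.1 N); the robot touches nothing.
It fails at once if once loose, the cap is forced against the bottle (over 45 N) (angle between the x axis of cap and the x axis of bottle, either way round above 0.65 rad and z of cap in the frame of bottle below 0.146 m and contact force between cap and bottle above 45 N).
It fails at once if the cap is dropped: falling faster than 0.5 m/s with no finger on it (linear speed of cap above 0.5 m/s and contact force between the fingers and cap below 0.1 N).
It fails at once if the rack is moved (over 15 mm) (distance of rack from where it was at the start of the episode above 0.015 m).
It fails at once if the beaker is moved (over 15 mm) (distance of beaker from where it was at the start of the episode above 0.015 m).
It fails at once if the vial is moved (over 15 mm) (distance of vial from where it was at the start of the episode above 0.015 m).
It also fails if it takes over 67 s, if anything falls off the work surface, if the arm or the gripper's body presses on something with over 40 N, if the wrist force passes 120 N, or if a joint passes its speed limit or range.

ROBOT

A 6-joint arm with a two-finger parallel gripper is mounted at the origin on the work surface. World frame = base frame: x ahead of the robot, y to its left, z up, the work surface at z = 0. Lengths are in m, angles in degrees, forces in N, time in s.
With the tool pointing down it reaches from about 0.3 to 0.75 m from the base axis. Payload 8.5 kg.
Tool frame: the origin (TCP) lies at the very end of the fingers, on their centre line; the grasp point (between the pads) lies 19 mm behind it; x points along the fingers, y is the direction in which the jaws open and shut, and the axes are right-handed (so a half turn about x gives the same grasp; the last joint's range is limited). The gripper opens to 85 mm and grips with 20 to 120 N. Pads are 22 mm wide; open, the fingers measure 114 mm over their backs; the gripper's body (76 mm by 85 mm) begins 54 mm behind the grasp point. The pads swing forward as they close: fully open they stand 13 mm farther back than shut.
Start: joints at [55.216, 21.807, 74.336, -0, 83.858, -12.336], TCP at [0.21, 0.508, 0.231] pointing down, gripper open.
Joint ranges: [-178.18, 178.18], [-50.72, 133.34], [12.68, 142.11], [-81.47, 261.47], [9.98, 163.14], [-165.26, 165.26]. Speed limits (degrees/s): [136.94, 136.94, 180, 180, 180, 180].

INTERFACE

Orientations are given as a 3x3 rotation matrix whose columns are the frame's x, y, z axes.
In Python, from rig import sensors, cams, env gives the robot as it stands.
- The arm moves only by the shell command python3 -m crank 'ROWS' [FORCE]. ROWS is a JSON object of lists of equal length, an entry for each row: "hand": the closure in counts, from 0 (fully open) to 255 (shut); "translation": the shift along the tool's x, y, z in m, a list of three; "dr": the turn, a rotation vector about the tool's x, y, z in rad, a list of three. A call has 1 to 5 rows; each row is the pose to reach, as a shift and turn from the pose commanded when the call began, along the tool's axes at that moment; what a row does not reach only later rows make up. A row lasts 1/10 s, in which the tool goes at most 50 mm and 8.59 degrees, less where a joint would pass 70% of its speed; a pose out of reach is approached as far as the arm can. A call with a gripper value outside its range is refused whole. The fingers move at their own pace and stop on an object; FORCE is the grip in N (left out, the last holds). Time passes only in rows, so rows that repeat a pose let the fingers close. It gives the time, the measured TCP pose, the force and the opening at its end, in the units of the state.
- sensors.observe(): the state, without advancing time (a new reading comes with each control period).
- cams.get_image(name): name is "scene" or "top" or "wrist"; returns (picture, depth): 384x512x3 uint8, blue, green, red; 384x512 float32, m along the optical axis (not along the pixel's ray), 0 where there is no reading.
- cams.calibration(name): a dict with "vertical_fov" (degrees; the focal length in pixels is half the picture's height over the tangent of half this angle, whatever the lens; pixels are square), "cx", "cy" (the principal point, pixels), "extrinsics" (4x4, takes a point from camera to world coordinates). Camera axes: x right, y down, z forward; pixel columns grow to the right and rows downward; lengths in m; the calibration is good to about 2 mm. A picture is of the moment at which its call begins: read the wrist's pose just before it. calibration takes no time and is no camera call; for the wrist camera it gives the pose at the moment of the call.
- env.close_job(): hands the job in, once; it reports no verdict.
The state is a dict: "time_s": time; "q": joint angles; "qvel": joint speeds; "joint_efforts": joint torques, N m; "position": TCP position; "tool_rot": TCP orientation; "ft_force": force on the tool from outside, world axes, zero at the start; "wrist_torque": the same for the moment, N m; "grip_width": finger opening in m.
Only numpy, scipy, OpenCV 4.12 (cv2) and the standard library are available. Lean on these libraries where they do the work, as an engineer would, in place of code of your own. Each camera call takes 0.05 s, during which the arm holds its last target. There are 200 camera calls.

## Working session

There is one attempt and no reset: what is moved stays moved. The work goes in short steps, Python scripts to look and compute and a shell command to move; the robot and the scene stay as the last step left them, time stands still between calls to the robot, and variables do not carry over. Pictures are saved under pics/ and viewed, about 8 in all and at most 12, crops included, and the job is handed in when it is done.

```bash
mkdir -p pics; ls; python3 - <<'E'
from rig import sensors,cams
import cv2,numpy as np
s=sensors.observe();print(s)
for n in("top","scene"):
    c=cams.calibration(n);print(n,c)
    p,d=cams.get_image(n);cv2.imwrite(f"pics/{n}0.png",p);np.save(f"pics/{n}0.npy",d)
E
```

```text
pics
{'time_s': 0.0, 'q': array([ 5.52160821e+01,  2.18404723e+01,  7.43858526e+01,  8.72836175e-04,
        8.38589059e+01, -1.23367619e+01]), 'qvel': array([-0.07367131,  0.04597986,  0.07361105, -0.0450859 , -0.04823363,
       -0.10805038]), 'joint_efforts': array([-2.51158621e-03, -4.48456800e+01, -2.31270629e+01, -2.74669128e-04,
        4.87696103e-03, -2.30333291e-05]), 'position': array([0.20983697, 0.50806937, 0.23071017]), 'tool_rot': array([[-8.61067266e-04,  3.81832066e-01,  9.24231320e-01],
       [-1.21310555e-03,  9.24230583e-01, -3.81832892e-01],
       [-9.99998893e-01, -1.44997395e-03, -3.32622103e-04]]), 'ft_force': array([ 0.10219369, -0.12947214, -0.26772077]), 'wrist_torque': array([0.04790322, 0.01108774, 0.00044064]), 'grip_width': 0.08546214849057515}
top {'vertical_fov': 56.50673527567732, 'cx': 258.86525702812685, 'cy': 187.38568362217262, 'extrinsics': array([[-1.73756631e-02, -9.77450465e-01,  2.10448748e-01,
         3.46337527e-01],
       [-9.99841397e-01,  1.78088350e-02,  1.63207543e-04,
        -7.30801826e-02],
       [-3.90737432e-03, -2.10412534e-01, -9.77604878e-01,
         9.05036305e-01],
       [ 0.00000000e+00,  0.00000000e+00,  0.00000000e+00,
         1.00000000e+00]])}
scene {'vertical_fov': 49.327531440374884, 'cx': 259.0724903914763, 'cy': 189.99647315541583, 'extrinsics': array([[-0.868232  ,  0.41160742, -0.27704248,  0.77526694],
       [ 0.49593981,  0.70338357, -0.50921042,  0.38452658],
       [-0.01472766, -0.57950917, -0.81483263,  0.87623182],
       [ 0.        ,  0.        ,  0.        ,  1.        ]])}
```

```bash
python3 -c "
import cv2
for n in('top','scene'):
    cv2.imwrite(f'pics/{n}0b.png',cv2.resize(cv2.imread(f'pics/{n}0.png'),(800,600),interpolation=cv2.INTER_CUBIC))"
```

```text
(no output)
```

View pics/top0b.png

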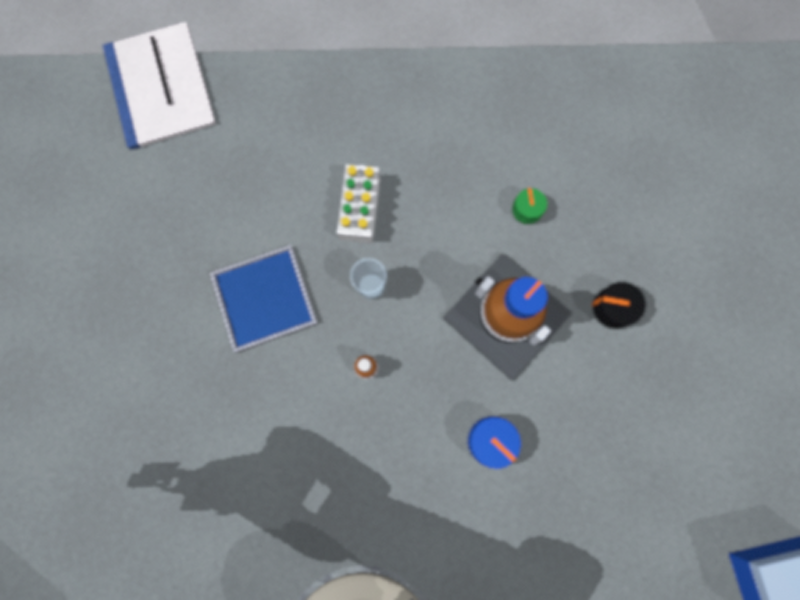

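View pics/scene0b.png

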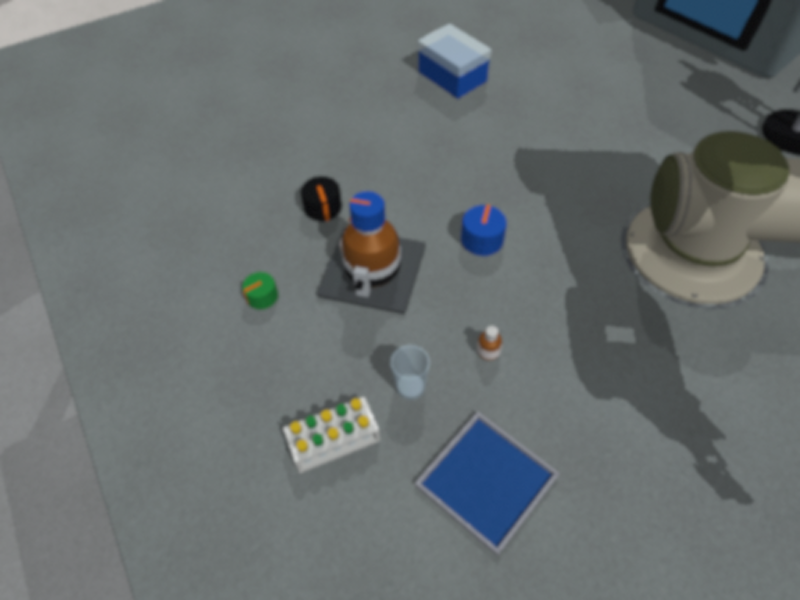

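The top view (800 px scale) shows the bottle cap at (527,297), tray at (263,298), beaker (368,278), vial (366,366) and rack (358,200). The decoys are a large blue cap at (495,442), plus black and green caps. Next I'll turn these into positions.

```bash
cat > h.py <<'E'
import cv2,numpy as np
from rig import sensors,cams
def cloud(n,d,c=None):
    c=c or cams.calibration(n);f=192/np.tan(np.radians(c["vertical_fov"]/2))
    v,u=np.mgrid[:384,:512]
    P=np.stack([(u-c["cx"])/f*d,(v-c["cy"])/f*d,d],-1);T=c["extrinsics"]
    return P@T[:3,:3].T+T[:3,3]
def ray(n,uv,z,c=None):
    c=c or cams.calibration(n);f=192/np.tan(np.radians(c["vertical_fov"]/2));T=c["extrinsics"]
    uv=np.atleast_2d(uv);r=np.c_[(uv[:,0]-c["cx"])/f,(uv[:,1]-c["cy"])/f,np.ones(len(uv))]@T[:3,:3].T
    return T[:3,3]+r*((z-T[2,3])/r[:,2])[:,None]
def mask(p,lo,hi): return cv2.inRange(cv2.cvtColor(p,cv2.COLOR_BGR2HSV),lo,hi)
BLUE=((105,140,60),(125,255,255));ORG=((3,100,150),(15,255,255))
E
python3 - <<'E'
from h import *
for n in("top","scene"):
    p=cv2.imread(f"pics/{n}0.png");d=np.load(f"pics/{n}0.npy");P=cloud(n,d)
    k,l,st,ce=cv2.connectedComponentsWithStats(mask(p,*BLUE))
    for i in range(1,k):
        if st[i,4]<150: continue
        q=P[(l==i)&(d>0)];z=np.percentile(q[:,2],[5,50,90,98])
        print(n,ce[i].round(1),st[i,4],"z",z.round(3),"med",np.median(q,0).round(3))
        t=q[q[:,2]>z[2]-.006];(c,r)=cv2.minEnclosingCircle(t[:,:2].astype(np.float32));print("   topcirc",np.round(c,4),round(r,4),t.mean(0).round(4))
        if st[i,4]>3000:
            m=(l==i).astype(np.uint8);cn=max(cv2.findContours(m,0,2)[0],key=cv2.contourArea);b=cv2.boxPoints(cv2.minAreaRect(cv2.convexHull(cn)));W=ray(n,b,.005);print("  tray",W.round(4).tolist(),W.mean(0))
    o=mask(p,*ORG)>0;sel=o&(P[...,2]>.155)&(d>0);q=P[sel]
    if len(q): 
        vv,uu=np.nonzero(sel);R=ray(n,np.c_[uu,vv],.166)[:,:2]
        w,V=np.linalg.eigh(np.cov(R.T));print("stripe",R.mean(0),np.degrees(np.arctan2(V[1,1],V[0,1])),len(R),q[:,2].mean())
# heights map of others in top
p=cv2.imread("pics/top0.png");d=np.load("pics/top0.npy");P=cloud("top",d)
print("table z",np.median(P[100:250,20:100,2]),np.median(P[200:300,400:500,2]))
k,l,st,ce=cv2.connectedComponentsWithStats(((P[...,2]>.02)&(d>0)).astype(np.uint8))
for i in range(1,k):
    if st[i,4]>100: q=P[l==i];print(ce[i].round(),st[i,4],q.min(0).round(3),q.max(0).round(3))
E
```

```text
top [167.9 190.6] 2221 z [0.003 0.006 0.008 0.009] med [0.535 0.161 0.006]
   topcirc [0.5357 0.1612] 0.0841 [0.536  0.1612 0.0056]
top [336.  190.4] 447 z [0.151 0.166 0.167 0.168] med [ 0.495 -0.234  0.166]
   topcirc [ 0.4995 -0.2375] 0.027 [ 0.4974 -0.2365  0.1659]
top [315.4 282. ] 736 z [0.046 0.051 0.053 0.054] med [ 0.306 -0.198  0.051]
   topcirc [ 0.3026 -0.202 ] 0.0371 [ 0.3035 -0.2005  0.0508]
top [484.3 360.6] 563 z [0.011 0.031 0.048 0.052] med [ 0.134 -0.559  0.031]
   topcirc [ 0.117  -0.5956] 0.0498 [ 0.1237 -0.5702  0.0479]
stripe [ 0.50957653 -0.24863757] 135.7291458658597 12 0.16691868978245913
scene [289.4  48.7] 535 z [0.007 0.028 0.047 0.051] med [ 0.133 -0.568  0.028]
   topcirc [ 0.1027 -0.6141] 0.0709 [ 0.1204 -0.5859  0.0468]
scene [235.4 135.3] 391 z [0.137 0.164 0.167 0.168] med [ 0.501 -0.225  0.164]
   topcirc [ 0.4977 -0.2367] 0.0259 [ 0.4973 -0.2333  0.1653]
scene [308.8 147.7] 666 z [0.007 0.049 0.052 0.054] med [ 0.312 -0.188  0.049]
   topcirc [ 0.3002 -0.2016] 0.0369 [ 0.3033 -0.1981  0.0508]
scene [311.5 307.8] 3282 z [0.003 0.006 0.008 0.009] med [0.536 0.164 0.006]
   topcirc [0.5333 0.1608] 0.0848 [0.5351 0.1628 0.0057]
  tray [[0.6143, 0.1237, 0.005], [0.4941, 0.0764, 0.005], [0.4552, 0.2007, 0.005], [0.5713, 0.2383, 0.005]] [0.53372663 0.15976087 0.005     ]
table z -0.00015360152371574065 5.5176438612136725e-05
[228. 129.] 994 [ 0.628 -0.032  0.02 ] [0.752 0.035 0.061]
[339. 130.] 348 [ 0.656 -0.308  0.02 ] [ 0.709 -0.256  0.04 ]
[235. 176.] 291 [ 0.526 -0.043  0.021] [0.581 0.01  0.079]
[328. 197.] 1609 [ 0.45  -0.289  0.02 ] [ 0.554 -0.181  0.17 ]
[397. 195.] 728 [ 0.474 -0.448  0.02 ] [ 0.544 -0.378  0.052]
[233. 234.] 182 [ 0.401 -0.025  0.02 ] [0.436 0.009 0.063]
[316. 283.] 872 [ 0.266 -0.239  0.02 ] [ 0.338 -0.165  0.055]
[493. 366.] 1273 [ 0.076 -0.647  0.02 ] [ 0.153 -0.547  0.085]
```

```bash

python3 -m crank '{"hand":[0,0,0,0,0],"translation":[[-0.002,-0.036,0.0345],[-0.004,-0.072,0.069],[-0.006,-0.108,0.1035],[-0.008,-0.144,0.138],[-0.01,-0.18,0.1725]],"dr":[[0,0,0],[0,0,0],[0,0,0],[0,0,0],[0,0,0]]}' 20
python3 -m crank '{"hand":[0,0,0,0,0],"translation":[[-0.002,-0.036,0.0345],[-0.004,-0.072,0.069],[-0.006,-0.108,0.1035],[-0.008,-0.144,0.138],[-0.01,-0.18,0.1725]],"dr":[[0,0,0],[0,0,0],[0,0,0],[0,0,0],[0,0,0]]}'
python3 -c "from rig import sensors;s=sensors.observe();print(s['q'],s['tool_rot'])"
```

```text
time_s: 0.6
position: [0.3007, 0.2743, 0.2412]
tool_rot: [[-0.0, 0.381, 0.924], [-0.0, 0.924, -0.381], [-1.0, -0.0, -0.0]]
ft_force: [1.6, 0.2, 0.6]
grip_width: 0.0855
time_s: 1.1
position: [0.3915, 0.0418, 0.2514]
tool_rot: [[0.0, 0.382, 0.924], [0.0, 0.924, -0.382], [-1.0, 0.0, 0.0]]
ft_force: [0.1, 0.5, -0.3]
grip_width: 0.0851
[-1.12709237e+01  4.83510495e+00  9.41227389e+01  7.48515061e-03
  8.10391889e+01 -7.88091135e+01] [[ 7.60132472e-05  3.82086343e-01  9.24126626e-01]
 [ 1.16434964e-04  9.24126619e-01 -3.82086349e-01]
 [-9.99999990e-01  1.36644274e-04  2.57576557e-05]]
```

```bash

python3 -m crank '{"hand":[0,0,0,0,0],"translation":[[0,-0.0355,0.034],[0,-0.071,0.068],[0,-0.1065,0.102],[0,-0.142,0.136],[0,-0.1775,0.17]],"dr":[[0,0,0],[0,0,0],[0,0,0],[0,0,0],[0,0,0]]}'
python3 -m crank '{"hand":[0,0,0,0,0],"translation":[[0,-0.02,0.018],[0,-0.0395,0.035],[0,-0.0395,0.035],[0,-0.0395,0.035],[0,-0.0395,0.035]],"dr":[[0.149,0,0],[0.298,0,0],[0.447,0,0],[0.596,0,0],[0.745,0,0]]}'
python3 -m crank '{"hand":[0,0,0,0,0],"translation":[[0,0,0],[0,0,0],[0,0,0],[0,0,0],[0,0,0]],"dr":[[0.149,0,0],[0.298,0,0],[0.447,0,0],[0.596,0,0],[0.745,0,0]]}'
python3 -m crank '{"hand":[0,0,0,0,0],"translation":[[0,0,0],[0,0,0],[0,0,0],[0,0,0],[0,0,0]],"dr":[[0.149,0,0],[0.298,0,0],[0.447,0,0],[0.596,0,0],[0.745,0,0]]}'
python3 -m crank '{"hand":[0,0,0,0,0],"translation":[[0,0,0],[0,0,0],[0,0,0],[0,0,0],[0,0,0]],"dr":[[0.1,0,0],[0.2,0,0],[0.3,0,0],[0.4,0,0],[0.4,0,0]]}'
python3 - <<'E'
from h import *
s=sensors.observe();print(s['q'],s['position'],s['tool_rot'].round(4).tolist(),s['ft_force'],s['wrist_torque'])
c=cams.calibration("wrist");print(c)
p,d=cams.get_image("wrist");cv2.imwrite("pics/w1.png",p);np.save("pics/w1.npy",d)
P=cloud("wrist",d,c)
m=(mask(p,*BLUE)>0)&(d>0)&(abs(P[...,2]-.166)<.006);q=P[m]
print(m.sum(),q.mean(0) if m.any() else 0, cv2.minEnclosingCircle(q[:,:2].astype(np.float32)) if m.any() else 0)
E
```

```text
time_s: 1.6
position: [0.4809, -0.1872, 0.2511]
tool_rot: [[-0.0, 0.382, 0.924], [0.0, 0.924, -0.382], [-1.0, 0.0, -0.001]]
ft_force: [0.0, 1.1, 0.3]
grip_width: 0.0858
time_s: 2.1
position: [0.4979, -0.2351, 0.2508]
tool_rot: [[-0.001, 0.91, 0.415], [0.001, 0.415, -0.91], [-1.0, -0.001, -0.001]]
ft_force: [0.1, 0.4, 0.2]
grip_width: 0.0854
time_s: 2.6
position: [0.4979, -0.2349, 0.2509]
tool_rot: [[-0.001, 0.95, -0.312], [0.001, -0.312, -0.95], [-1.0, -0.001, -0.0]]
ft_force: [-0.2, 0.4, 0.2]
grip_width: 0.0852
time_s: 3.1
position: [0.4979, -0.2349, 0.2509]
tool_rot: [[-0.001, 0.487, -0.873], [0.001, -0.873, -0.487], [-1.0, -0.001, 0.0]]
ft_force: [-0.5, -0.5, 0.8]
grip_width: 0.0851
time_s: 3.6
position: [0.4979, -0.2349, 0.251]
tool_rot: [[-0.001, 0.114, -0.994], [0.0, -0.994, -0.114], [-1.0, -0.001, 0.001]]
ft_force: [-0.1, 0.6, -0.8]
grip_width: 0.0855
[-3.75806364e+01  2.11287964e+01  7.21021173e+01 -4.44655496e-04
  8.68162004e+01  4.58895786e+01] [ 0.49788871 -0.23489469  0.25098475] [[-0.0007, 0.1137, -0.9935], [0.0005, -0.9935, -0.1137], [-1.0, -0.0006, 0.0006]] [-0.09843171  0.5596707  -0.8267624 ] [ 0.0054382  -0.02787186  0.01032081]
{'vertical_fov': 70.31226811938717, 'cx': 253.2235854430828, 'cy': 190.04149459353883, 'extrinsics': array([[ 1.13419965e-01, -9.46058112e-01, -3.03496228e-01,
         5.75953206e-01],
       [-9.93546981e-01, -1.08169245e-01, -3.41146653e-02,
        -2.25638841e-01],
       [-5.54502195e-04,  3.05407046e-01, -9.52221733e-01,
         3.94307297e-01],
       [ 0.00000000e+00,  0.00000000e+00,  0.00000000e+00,
         1.00000000e+00]])}
2329 [ 0.49958523 -0.23769201  0.16667814] ((0.498529851436615, -0.23868627846240997), 0.026677429676055908)
```

View pics/w1.png

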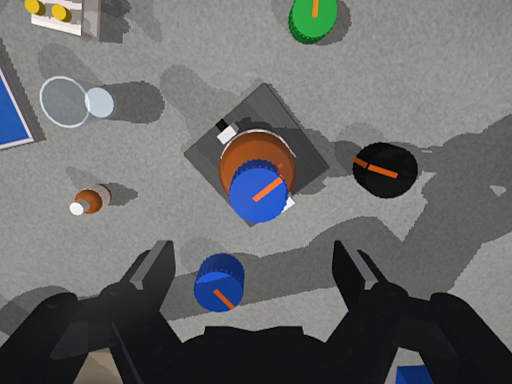

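The wrist view shows the blue cap squarely ahead at (258,192), its stripe above the tab, and clearance on both sides. I'll descend and grip lightly.

```bash

python3 -m crank '{"hand":[0,0,0,0,0],"translation":[[0.03,0.003,0],[0.06,0.003,0],[0.09,0.003,0],[0.11,0.003,0],[0.12,0.003,0]],"dr":[[0,0,0],[0,0,0],[0,0,0],[0,0,0],[0,0,0]]}' 20
python3 -m crank '{"hand":[80,110,140,180,220],"translation":[[0,0,0],[0,0,0],[0,0,0],[0,0,0],[0,0,0]],"dr":[[0,0,0],[0,0,0],[0,0,0],[0,0,0],[0,0,0]]}' 20
python3 -m crank '{"hand":[255,255,255,255,255],"translation":[[0,0,0],[0,0,0],[0,0,0],[0,0,0],[0,0,0]],"dr":[[0,0,0],[0,0,0],[0,0,0],[0,0,0],[0,0,0]]}' 20
python3 - <<'E'
from h import *
s=sensors.observe();print(s['q'],s['position'],s['ft_force'],s['wrist_torque'],s['joint_efforts'],s['grip_width'])
print("tool-frame F",s['tool_rot'].T@s['ft_force'])
p,d=cams.get_image("wrist");cv2.imwrite("pics/w2.png",p)
E
```

```text
time_s: 4.15
position: [0.4977, -0.2375, 0.1295]
tool_rot: [[-0.002, 0.117, -0.993], [0.002, -0.993, -0.117], [-1.0, -0.002, 0.002]]
ft_force: [-0.7, 0.3, 0.3]
grip_width: 0.0854
time_s: 4.65
position: [0.499, -0.2386, 0.1326]
tool_rot: [[0.003, 0.115, -0.993], [-0.002, -0.993, -0.115], [-1.0, 0.002, -0.002]]
ft_force: [0.1, -1.3, 7.2]
grip_width: 0.0515
time_s: 5.15
position: [0.499, -0.2386, 0.1326]
tool_rot: [[0.002, 0.115, -0.993], [-0.002, -0.993, -0.115], [-1.0, 0.002, -0.002]]
ft_force: [0.1, -2.0, 5.9]
grip_width: 0.0512
[-3.78155876e+01  2.72330837e+01  8.29159798e+01 -1.11945569e-02
  6.96638140e+01  4.56043726e+01] [ 0.49898197 -0.23859089  0.13263083] [ 0.08127797 -2.03710193  5.91838563] [-0.22083522 -0.03463653 -0.04779903] [ 8.14531222e-01 -4.34898090e+01 -1.76492912e+01  2.70898137e-01
  3.23135136e-01  6.00127853e-03] 0.05122320951721787
tool-frame F [-5.91377949  2.04727919  0.13978216]
```

View pics/w2.png

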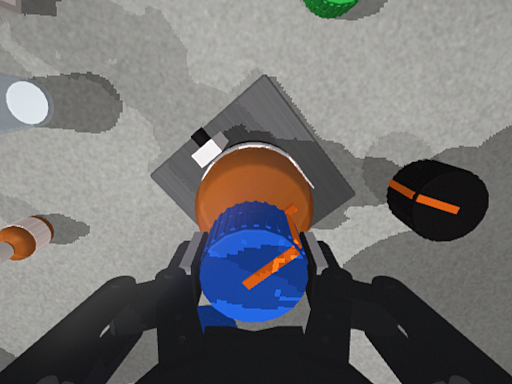

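```bash

python3 -m crank '{"hand":[255,255,255],"translation":[[0,0,0],[0,0,0],[0,0,0]],"dr":[[0,0,0],[0,0,0],[0,0,0]]}' 120
python3 -m crank '{"hand":[255,255,255,255,255],"translation":[[0,0,0],[0,0,0],[0,0,0],[0,0,0],[0,0,0]],"dr":[[-0.149,0,0],[-0.298,0,0],[-0.447,0,0],[-0.596,0,0],[-0.74,0,0]]}' 120
python3 - <<'E'
from h import *
s=sensors.observe();print(s['q'],s['position'],s['ft_force'],s['wrist_torque'],s['tool_rot'].round(3).tolist(),s['grip_width'])
p,d=cams.get_image("wrist");cv2.imwrite("pics/w3.png",p)
s=sensors.observe();print(s['q'],s['ft_force'],s['wrist_torque'])
E
```

```text
time_s: 5.5
position: [0.4991, -0.2387, 0.1332]
tool_rot: [[0.003, 0.115, -0.993], [-0.003, -0.993, -0.115], [-1.0, 0.003, -0.003]]
ft_force: [-1.1, -1.0, 11.1]
grip_width: 0.0498
time_s: 6.0
position: [0.4991, -0.2381, 0.1332]
tool_rot: [[0.003, 0.759, -0.652], [-0.002, -0.652, -0.759], [-1.0, 0.003, -0.001]]
ft_force: [0.7, 1.2, 11.0]
grip_width: 0.0497
[-3.77889663e+01  2.71816991e+01  8.29036417e+01  3.52244391e-02
  6.97208078e+01  2.86249247e+00] [ 0.49908908 -0.23810856  0.13317815] [ 0.66606755  1.24435893 11.01037061] [ 0.24560059  0.03947679 -0.07847294] [[0.003, 0.759, -0.652], [-0.002, -0.652, -0.759], [-1.0, 0.003, -0.001]] 0.04965302488064067
[-3.77932829e+01  2.71863620e+01  8.29042317e+01  3.36483353e-02
  6.97208193e+01  2.41555967e+00] [ 0.19781319 -0.78573154 11.26382952] [0.19773052 0.11052548 0.09168906]
```

View pics/w3.png

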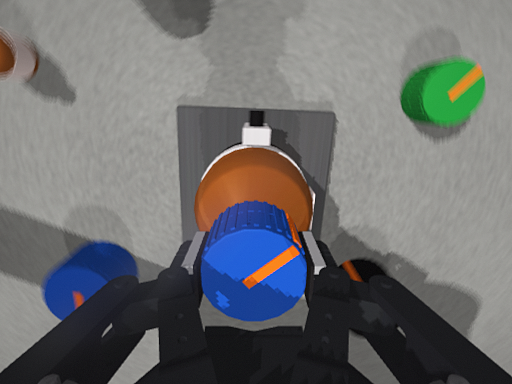

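No slip: the stripe kept its place relative to the jaws, so the cap turned about 0.74 rad with the gripper. I'll soften the grip, relieve the vertical load and turn on to about 1.34 rad.

```bash
cat > r.py <<'E'
from rig import sensors
import numpy as np
s=sensors.observe();R=s['tool_rot'];y=np.arctan2(R[1,1],R[0,1])
print("turn %.3f z %.4f F %s T %s e6 %.3f q6 %.2f qd6 %.2f"%((y+1.4568)%6.2832,s['position'][2],s['ft_force'].round(1),s['wrist_torque'].round(3),s['joint_efforts'][5],s['q'][5],s['qvel'][5]))
E
python3 -m crank '{"hand":[255,255,255],"translation":[[0,0,0],[-0.001,0,0],[-0.0015,0,0]],"dr":[[0,0,0],[0,0,0],[0,0,0]]}' 40 >/dev/null; python3 r.py
python3 -m crank '{"hand":[255,255,255,255,255],"translation":[[0,0,0],[0,0,0],[0,0,0],[0,0,0],[0,0,0]],"dr":[[-0.06,0,0],[-0.12,0,0],[-0.18,0,0],[-0.24,0,0],[-0.3,0,0]]}' 40 >/dev/null; python3 r.py
python3 -m crank '{"hand":[255,255,255,255,255],"translation":[[0,0,0],[0,0,0],[0,0,0],[0,0,0],[0,0,0]],"dr":[[-0.06,0,0],[-0.12,0,0],[-0.18,0,0],[-0.24,0,0],[-0.3,0,0]]}' 40 >/dev/null; python3 r.py
python3 -m crank '{"hand":[255],"translation":[[0,0,0]],"dr":[[0,0,0]]}' 40 >/dev/null; python3 r.py
python3 -m crank '{"hand":[255],"translation":[[0,0,0]],"dr":[[0,0,0]]}' 40 >/dev/null; python3 r.py
```

```text
turn 0.741 z 0.1332 F [ 1.1 -0.9  1. ] T [-0.064 -0.17  -0.025] e6 -0.006 q6 3.21 qd6 -0.01
turn 1.043 z 0.1332 F [ 0.4 -0.4  3.5] T [-0.159 -0.083  0.011] e6 0.769 q6 -14.12 qd6 -34.28
turn 1.343 z 0.1332 F [ 1.4 -0.5  2.9] T [-0.062 -0.175  0.037] e6 0.769 q6 -31.30 qd6 -34.07
turn 1.341 z 0.1332 F [1.6 0.2 5.4] T [-0.035 -0.116  0.034] e6 -0.599 q6 -31.19 qd6 3.55
turn 1.339 z 0.1332 F [ 0.3 -1.5  4.6] T [-0.017 -0.12   0.006] e6 -0.019 q6 -31.07 qd6 0.22
```

```bash

for i in 1; do
python3 -m crank '{"hand":[255,255],"translation":[[0,0,0],[0,0,0]],"dr":[[-0.04,0,0],[-0.08,0,0]]}' 40 >/dev/null; python3 r.py
python3 -m crank '{"hand":[255,255],"translation":[[0,0,0],[0,0,0]],"dr":[[-0.04,0,0],[-0.08,0,0]]}' 40 >/dev/null; python3 r.py
python3 -m crank '{"hand":[255,255,255],"translation":[[0,0,0],[0,0,0],[0,0,0]],"dr":[[-0.04,0,0],[-0.08,0,0],[-0.08,0,0]]}' 40 >/dev/null; python3 r.py
done
```

```text
turn 1.421 z 0.1332 F [ 0.4 -0.7  5.7] T [-0.057 -0.141 -0.026] e6 0.523 q6 -35.75 qd6 -22.94
turn 1.501 z 0.1332 F [ 0.3 -0.6  5.9] T [-0.093 -0.131 -0.016] e6 0.496 q6 -40.33 qd6 -22.85
turn 1.580 z 0.1332 F [ 1.1 -0.4  5.1] T [-0.014 -0.11   0.009] e6 -0.327 q6 -44.89 qd6 1.73
```

```bash

python3 -m crank '{"hand":[255,255],"translation":[[0,0,0],[0,0,0]],"dr":[[-0.03,0,0],[-0.06,0,0]]}' 40 >/dev/null; python3 r.py
python3 -m crank '{"hand":[255,255,255],"translation":[[0,0,0],[0,0,0],[0,0,0]],"dr":[[-0.03,0,0],[-0.06,0,0],[-0.06,0,0]]}' 40 >/dev/null; python3 r.py
```

```text
turn 1.640 z 0.1332 F [-0.2  0.8  5.8] T [ 0.051 -0.005 -0.121] e6 0.320 q6 -48.33 qd6 -17.07
turn 1.700 z 0.1332 F [-1.5  0.3  6.1] T [ 0.039  0.191 -0.198] e6 -0.401 q6 -51.73 qd6 1.32
```

Torque about the axis is rising against the turn: -0.12, then -0.20 N m. I'll hold to read it again, then back off and see whether it falls as a spring would.

```bash

python3 -m crank '{"hand":[255],"translation":[[0,0,0]],"dr":[[0,0,0]]}' 40 >/dev/null; python3 r.py
python3 -m crank '{"hand":[255],"translation":[[0,0,0]],"dr":[[0,0,0]]}' 40 >/dev/null; python3 r.py
python3 -m crank '{"hand":[255,255],"translation":[[0,0,0],[0,0,0]],"dr":[[0.03,0,0],[0.03,0,0]]}' 40 >/dev/null; python3 r.py
python3 -m crank '{"hand":[255],"translation":[[0,0,0]],"dr":[[0,0,0]]}' 40 >/dev/null; python3 r.py
python3 - <<'E'
from h import *
p,d=cams.get_image("wrist");cv2.imwrite("pics/w4.png",p)
E
python3 r.py
```

```text
turn 1.699 z 0.1332 F [-1.6 -0.2  6.6] T [ 0.029  0.223 -0.136] e6 -0.155 q6 -51.69 qd6 0.10
turn 1.699 z 0.1332 F [-1.8  0.8  6.1] T [ 0.067  0.166 -0.096] e6 -0.135 q6 -51.69 qd6 0.00
turn 1.668 z 0.1332 F [-1.3  0.1  6.9] T [ 0.025  0.156 -0.102] e6 0.123 q6 -49.93 qd6 -1.22
turn 1.669 z 0.1332 F [-0.8  0.7  6.3] T [ 0.084  0.169 -0.159] e6 -0.107 q6 -49.97 qd6 -0.14
turn 1.669 z 0.1332 F [-0.4 -0.3  6.7] T [ 0.114  0.139 -0.129] e6 -0.119 q6 -49.97 qd6 0.05
```

View pics/w4.png

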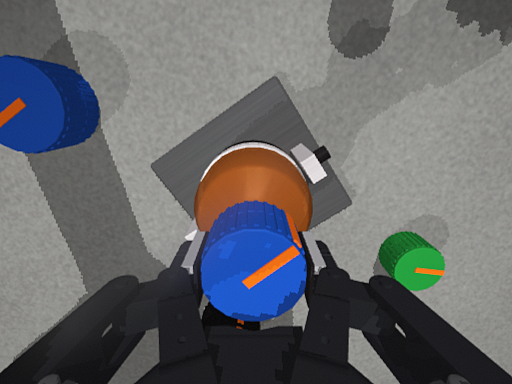

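```bash

python3 -m crank '{"hand":[255,255,255,255],"translation":[[0,0,0],[0,0,0],[0,0,0],[0,0,0]],"dr":[[-0.03,0,0],[-0.06,0,0],[-0.06,0,0],[-0.06,0,0]]}' 40 >/dev/null; python3 r.py
python3 -m crank '{"hand":[255],"translation":[[0,0,0]],"dr":[[0,0,0]]}' 40 >/dev/null; python3 r.py
python3 -m crank '{"hand":[255,255,255],"translation":[[0,0,0],[0,0,0],[0,0,0]],"dr":[[-0.03,0,0],[-0.03,0,0],[-0.03,0,0]]}' 40 >/dev/null; python3 r.py
python3 -m crank '{"hand":[255],"translation":[[0,0,0]],"dr":[[0,0,0]]}' 40 >/dev/null; python3 r.py
python3 -m crank '{"hand":[255],"translation":[[0,0,0]],"dr":[[0,0,0]]}' 40 >/dev/null; python3 r.py
```

```text
turn 1.729 z 0.1332 F [-1.9  0.2  6.7] T [ 0.075  0.237 -0.193] e6 -0.219 q6 -53.40 qd6 -0.01
turn 1.729 z 0.1332 F [-1.5 -0.4  7.3] T [ 0.08   0.244 -0.212] e6 -0.200 q6 -53.40 qd6 -0.04
turn 1.759 z 0.1331 F [-2.6  0.   7.3] T [ 0.069  0.262 -0.252] e6 -0.289 q6 -55.11 qd6 0.11
turn 1.759 z 0.1332 F [-1.9  1.   6.5] T [ 0.07   0.283 -0.294] e6 -0.271 q6 -55.11 qd6 0.02
turn 1.759 z 0.1332 F [-2.5  0.9  7.9] T [ 0.051  0.309 -0.308] e6 -0.270 q6 -55.12 qd6 0.00
```

Static torque climbs at about 2.3 N m/rad, extrapolating to a touch near 1.64 rad. I'll back off to about 1.67 rad, inside the lift window, and lift in small steps.

```bash

python3 -m crank '{"hand":[255,255,255,255],"translation":[[0,0,0],[0,0,0],[0,0,0],[0,0,0]],"dr":[[0.03,0,0],[0.06,0,0],[0.09,0,0],[0.09,0,0]]}' 40 >/dev/null; python3 r.py
python3 -m crank '{"hand":[255,255],"translation":[[-0.001,0,0],[-0.002,0,0]],"dr":[[0,0,0],[0,0,0]]}' 40 >/dev/null; python3 r.py
python3 -m crank '{"hand":[255,255],"translation":[[-0.001,0,0],[-0.002,0,0]],"dr":[[0,0,0],[0,0,0]]}' 40 >/dev/null; python3 r.py
```

```text
turn 1.668 z 0.1332 F [-1.5  0.5  5.9] T [ 0.113  0.177 -0.08 ] e6 0.149 q6 -49.92 qd6 -1.33
turn 1.670 z 0.1342 F [ 1.4 -0.3 -3. ] T [ 0.061 -0.281 -0.07 ] e6 -0.065 q6 -50.02 qd6 -0.31
turn 1.671 z 0.1364 F [ 0.6  0.2 -2.4] T [ 0.074 -0.117 -0.091] e6 -0.077 q6 -50.05 qd6 -0.12
```

```bash

python3 -m crank '{"hand":[255,255],"translation":[[-0.0005,0,0],[-0.001,0,0]],"dr":[[0,0,0],[0,0,0]]}' 40 >/dev/null; python3 r.py
```

```text
turn 1.671 z 0.1377 F [-0.3  0.  -3.4] T [ 0.151 -0.061 -0.128] e6 -0.086 q6 -50.06 qd6 -0.09
```

It came past the 1.5 mm of play with only about -3 N, so the collar isn't blocking. I'll keep lifting.

```bash

python3 -m crank '{"hand":[255,255,255,255,255],"translation":[[-0.002,0,0],[-0.004,0,0],[-0.006,0,0],[-0.008,0,0],[-0.01,0,0]],"dr":[[0,0,0],[0,0,0],[0,0,0],[0,0,0],[0,0,0]]}' 40 >/dev/null; python3 r.py
python3 -m crank '{"hand":[255,255,255,255,255],"translation":[[-0.003,0,0],[-0.006,0,0],[-0.009,0,0],[-0.012,0,0],[-0.015,0,0]],"dr":[[0,0,0],[0,0,0],[0,0,0],[0,0,0],[0,0,0]]}' 60 >/dev/null; python3 r.py
python3 -m crank '{"hand":[255,255,255,255,255],"translation":[[-0.01,0,0],[-0.025,0,0],[-0.045,0,0],[-0.06,0,0],[-0.07,0,0]],"dr":[[0,0,0],[0,0,0],[0,0,0],[0,0,0],[0,0,0]]}' 60
python3 - <<'E'
from h import *
s=sensors.observe();R=s['tool_rot'];print(s['q'],s['ft_force'])
print("to tray hover",R.T@(np.array([.535,.161,s['position'][2]])-s['position']))
p,d=cams.get_image("wrist");cv2.imwrite("pics/w5.png",p)
E
```

```text
turn 1.671 z 0.1482 F [ 0.4  0.5 -2.5] T [-0.042  0.026  0.003] e6 -0.001 q6 -50.07 qd6 0.07
turn 1.671 z 0.1631 F [-0.2 -0.2 -1.6] T [-0.032 -0.014 -0.046] e6 -0.000 q6 -50.07 qd6 -0.04
time_s: 12.8
position: [0.4986, -0.2381, 0.2346]
tool_rot: [[0.002, 0.977, 0.212], [-0.001, 0.212, -0.977], [-1.0, 0.001, 0.002]]
ft_force: [-0.1, -0.6, -2.1]
grip_width: 0.0498
[-3.78053041e+01  2.18775157e+01  7.36675937e+01 -1.93236277e-03
  8.43415424e+01 -5.00705288e+01] [-0.12428383 -0.5826292  -2.10842096]
to tray hover [-0.00043832  0.1203956  -0.38223609]
```

View pics/w5.png

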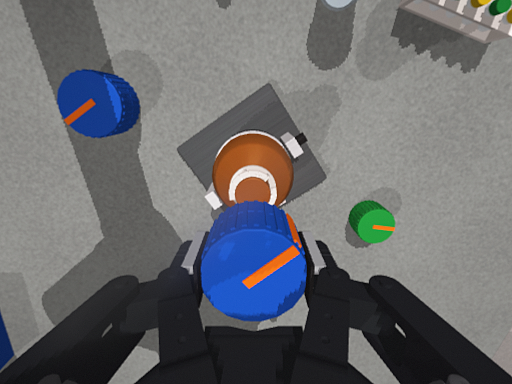

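The cap is off the neck and held upright with the bare mouth visible at (250,185). Moving over to the tray.

```bash

python3 -m crank '{"hand":[255,255,255,255,255],"translation":[[0,0.006,-0.019],[0,0.018,-0.057],[0,0.03,-0.095],[0,0.042,-0.133],[0,0.054,-0.171]],"dr":[[0,0,0],[0,0,0],[0,0,0],[0,0,0],[0,0,0]]}' 60 >/dev/null
python3 -m crank '{"hand":[255,255,255,255,255],"translation":[[0,0.012,-0.038],[0,0.024,-0.076],[0,0.036,-0.114],[0,0.048,-0.152],[0,0.06,-0.19]],"dr":[[0,0,0],[0,0,0],[0,0,0],[0,0,0],[0,0,0]]}' 60 >/dev/null
python3 -m crank '{"hand":[255,255,255],"translation":[[0,0.006,-0.021],[0,0.006,-0.021],[0,0.006,-0.021]],"dr":[[0,0,0],[0,0,0],[0,0,0]]}' 60
python3 -m crank '{"hand":[255,255,255,255,255],"translation":[[0.03,0,0],[0.065,0,0],[0.1,0,0],[0.13,0,0],[0.15,0,0]],"dr":[[0,0,0],[0,0,0],[0,0,0],[0,0,0],[0,0,0]]}' 60
python3 - <<'E'
from h import *
p,d=cams.get_image("top");cv2.imwrite("pics/t6.png",cv2.resize(p[80:300,80:300],(660,660)[:1]+(600,)))
E
python3 r.py
```

```text
time_s: 14.15
position: [0.5343, 0.1608, 0.2324]
tool_rot: [[-0.001, 0.977, 0.213], [-0.0, 0.213, -0.977], [-1.0, -0.001, 0.0]]
ft_force: [-1.0, 0.3, -1.9]
grip_width: 0.0494
time_s: 14.65
position: [0.5338, 0.1593, 0.0807]
tool_rot: [[-0.003, 0.978, 0.211], [-0.0, 0.211, -0.978], [-1.0, -0.003, -0.0]]
ft_force: [0.5, -0.4, -2.2]
grip_width: 0.0495
turn 1.669 z 0.0783 F [-1.   0.  -5.7] T [-0.016  0.092 -0.021] e6 0.008 q6 -7.70 qd6 0.06
```

View pics/t6.png

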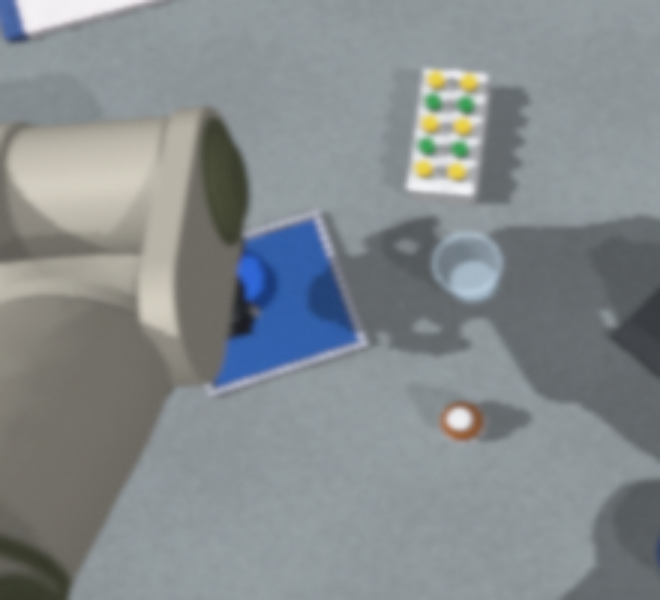

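The cap is over the tray, bystanders clear. I'll lower the last part and feel for the floor.

```bash

python3 -m crank '{"hand":[255,255,255,255,255],"translation":[[0.02,0,0],[0.038,0,0],[0.05,0,0],[0.058,0,0],[0.062,0,0]],"dr":[[0,0,0],[0,0,0],[0,0,0],[0,0,0],[0,0,0]]}' 60 >/dev/null; 
python3 -m crank '{"hand":[255,255],"translation":[[0,0,0],[0,0,0]],"dr":[[0,0,0],[0,0,0]]}' 60 >/dev/null; python3 r.py
python3 -m crank '{"hand":[255,255,255],"translation":[[0.001,0,0],[0.002,0,0],[0.003,0,0]],"dr":[[0,0,0],[0,0,0],[0,0,0]]}' 60 >/dev/null; python3 r.py
python3 -m crank '{"hand":[255,255,255],"translation":[[0.001,0,0],[0.002,0,0],[0.003,0,0]],"dr":[[0,0,0],[0,0,0],[0,0,0]]}' 60 >/dev/null; python3 r.py
```

```text
turn 1.671 z 0.0214 F [-0.2 -0.5 -1.8] T [-0.029 -0.001 -0.021] e6 -0.001 q6 -7.67 qd6 -0.02
turn 1.671 z 0.0180 F [ 0.3  0.4 -1.4] T [ 0.007  0.015 -0.034] e6 -0.000 q6 -7.67 qd6 0.06
turn 1.671 z 0.0147 F [ 0.2  0.6 -1.3] T [ 0.019 -0.045 -0.008] e6 0.000 q6 -7.67 qd6 -0.11
```

```bash

python3 -m crank '{"hand":[255,255,255,255],"translation":[[0.001,0,0],[0.002,0,0],[0.003,0,0],[0.004,0,0]],"dr":[[0,0,0],[0,0,0],[0,0,0],[0,0,0]]}' 60 >/dev/null; python3 r.py
python3 -m crank '{"hand":[255,255],"translation":[[0.001,0,0],[0.0015,0,0]],"dr":[[0,0,0],[0,0,0]]}' 60 >/dev/null; python3 r.py
```

```text
turn 1.671 z 0.0107 F [ 0.5  0.5 -1.6] T [-0.031 -0.063 -0.019] e6 0.000 q6 -7.67 qd6 0.03
turn 1.671 z 0.0092 F [ 0.4  0.  -1.8] T [ 0.028 -0.017  0.016] e6 -0.000 q6 -7.67 qd6 -0.04
```

```bash

python3 -m crank '{"hand":[255,255],"translation":[[0.0005,0,0],[0.001,0,0]],"dr":[[0,0,0],[0,0,0]]}' 60 >/dev/null; python3 r.py
python3 -m crank '{"hand":[255,255],"translation":[[0.0005,0,0],[0.001,0,0]],"dr":[[0,0,0],[0,0,0]]}' 60 >/dev/null; python3 r.py
```

```text
turn 1.671 z 0.0083 F [-1.2 -0.3 -1.6] T [-0.024 -0.014  0.014] e6 0.000 q6 -7.67 qd6 0.06
turn 1.671 z 0.0081 F [-5.2 -1.3 12.8] T [-0.141  0.632 -0.008] e6 -0.021 q6 -7.67 qd6 0.11
```

Floor felt at the predicted height. Easing off, opening partly, then retracting.

```bash

python3 -m crank '{"hand":[255,255],"translation":[[-0.0005,0,0],[-0.0005,0,0]],"dr":[[0,0,0],[0,0,0]]}' 20 >/dev/null; python3 r.py
python3 -m crank '{"hand":[95,90,80,65,65],"translation":[[0,0,0],[0,0,0],[0,0,0],[0,0,0],[0,0,0]],"dr":[[0,0,0],[0,0,0],[0,0,0],[0,0,0],[0,0,0]]}' 20
python3 -m crank '{"hand":[55,55,55,55,55],"translation":[[0,0,0],[-0.005,0,0],[-0.015,0,0],[-0.03,0,0],[-0.05,0,0]],"dr":[[0,0,0],[0,0,0],[0,0,0],[0,0,0],[0,0,0]]}' 20
python3 -m crank '{"hand":[0,0,0,0,0],"translation":[[-0.04,0,0],[-0.08,0,0],[-0.12,0,0],[-0.16,0,0],[-0.16,0,0]],"dr":[[0,0,0],[0,0,0],[0,0,0],[0,0,0],[0,0,0]]}' 20
python3 - <<'E'
from h import *
s=sensors.observe();c=cams.calibration("wrist");p,d=cams.get_image("wrist");cv2.imwrite("pics/w7.png",p);P=cloud("wrist",d,c)
b=(mask(p,*BLUE)>0)&(d>0)
t=b&(abs(P[...,2]-.041)<.005);f=b&(P[...,2]<.012)
print("cap top",P[t].mean(0),cv2.minEnclosingCircle(P[t][:,:2].astype(np.float32)),"z std",P[t][:,2].std())
print("tray rect",cv2.minAreaRect(P[f][:,:2].astype(np.float32)),"F",s['ft_force'])
E
```

```text
turn 1.671 z 0.0082 F [-1.5 -0.   5.1] T [-0.054  0.309 -0.021] e6 0.003 q6 -7.67 qd6 -0.03
time_s: 17.7
position: [0.5345, 0.1608, 0.0078]
tool_rot: [[-0.0, 0.977, 0.212], [0.0, 0.212, -0.977], [-1.0, -0.0, -0.0]]
ft_force: [0.1, 0.3, 0.4]
grip_width: 0.0637
time_s: 18.2
position: [0.5342, 0.1608, 0.0587]
tool_rot: [[-0.001, 0.977, 0.212], [-0.0, 0.212, -0.977], [-1.0, -0.001, -0.0]]
ft_force: [1.5, 1.2, 0.5]
grip_width: 0.067
time_s: 18.7
position: [0.5362, 0.1611, 0.2243]
tool_rot: [[0.011, 0.977, 0.213], [0.001, 0.213, -0.977], [-1.0, 0.011, 0.002]]
ft_force: [0.7, -0.0, -0.7]
grip_width: 0.0857
cap top [0.5344839  0.1604929  0.04172743] ((0.535495400428772, 0.16001559793949127), 0.02690701372921467) z std 0.001054009440089809
tray rect ((0.5345761179924011, 0.1610906720161438), (0.12690919637680054, 0.12659074366092682), 19.01101303100586) F [ 0.6769257  -0.03598438 -0.72313209]
```

View pics/w7.png

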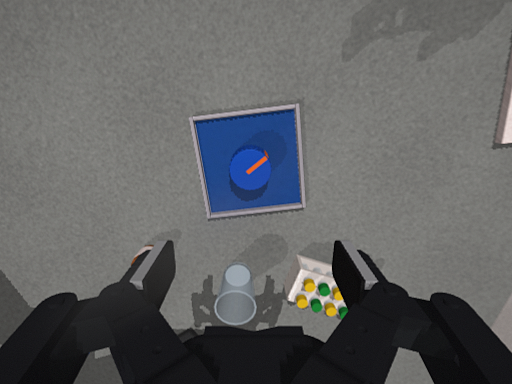

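The cap stands top up at (250,168), in the middle of the tray and within about 1.5 mm of its centre; the beaker and rack look undisturbed. Handing in.

```bash
python3 -m crank '{"hand":[0,0,0],"translation":[[0,0,0],[0,0,0],[0,0,0]],"dr":[[0,0,0],[0,0,0],[0,0,0]]}'; python3 -c "
from rig import env
print(env.close_job())"
```

```text
time_s: 19.05
position: [0.5341, 0.1608, 0.2168]
tool_rot: [[-0.002, 0.977, 0.212], [-0.0, 0.212, -0.977], [-1.0, -0.002, -0.0]]
ft_force: [0.1, 0.3, -0.4]
grip_width: 0.0851
the job is handed in; nothing more can be done
None
```

The cap is off the bottle and standing top up in the middle of the tray, and the job was handed in at about 19 s (limit 67 s); the hand-in reports no verdict.

- **Breaking loose:** I gripped the smaller blue cap at 120 N and twisted it 0.74 rad counter-clockwise. The orange stripe kept its place between the jaws, so the grip did not slip.
- **Finding the end stop:** At 40 N I turned it on until the torque rose like a spring, about 2.3 N m/rad. That puts the first touch near 1.64 rad. I pushed to about 0.3 N m and backed off to 1.67 rad.
- **Lifting off:** It came up with about 3 N of resistance, so the collar did not block it.
- **Setting down:** I lowered it until I felt the tray floor, with about 13 N at touch, eased off and let go.

**Last checks:**
- The last wrist picture puts the cap within about 1.5 mm of the tray centre. Its top is 42 mm above the work surface, against 41 mm expected.
- The wrist force was near zero with the gripper open and clear.
- I judged the beaker and rack undisturbed by eye. The vial was only partly in the last picture; it was last seen whole and standing in the top view, just before the cap was lowered into the tray.
- One mild disagreement: the first torque readings at the stop rose more slowly than the stated 3 N m/rad. A slightly deeper push showed the spring clearly.

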